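# Extend the camera pole to its second stop, lock it and hold it up for the camera

### The job

Get the telescoping camera pole ready: with the pole lying in its wooden rest, squeeze in the button on the side of its grip and draw the grip straight back, past the first stop, to the second stop (fully out), then let the button spring back out so that the pole is locked. Then take the pole by its grip, clear of the button, ease the camera plate a little forward off the fork, lift the pole out of the rest and finish while holding it there: still, level and well clear, some 8 cm up, so that the camera can be screwed on. Leave the camera, the thread cone and the bead jar where they stand.

Things in the scene. Friction and masses are not known exactly. Their poses are not given: they have to be found in the camera images.
- rest: Wooden tool rest, screwed down. Origin: underside of its board on the centre line; x along the centre line towards the fork, z up. Board 250 x 90 x 12 mm (x -120 to +130 mm). Two posts on the centre line at x = -95 and -36 mm, each 12 (x) by 20 mm (y), with a shallow groove on top (floor 44, lips 48 mm above the bench), carry the grip before and after the draw.
- rest_fork (a point): Middle of the fork's slot at axis height, 60 mm above the bench, at 105 mm along the rest's x. The fork is an upright wooden plate 10 mm thick (x), 66 wide, top 76 mm above the bench; slot 18 mm wide, open at the top, floor 53 mm above the bench. The camera plate sits behind it (+x side), so it cannot follow when the grip is drawn to -x; pressed on the fork it jams in a lift, so ease it 5 to 10 mm to +x first.
- pole: Telescoping camera pole. Origin on its axis at the middle of the grip, 60 mm above the bench at the start; x along the pole to the camera plate (same as the rest's x), z up. Rubber grip 190 mm long (x), 28 wide (y), 20 high, square sides, with a 12 mm wide rib below down to z = -16 mm, which lies in the posts' grooves. About 0.24 kg; extended, it balances 40 to 70 mm ahead (+x) of the origin.
- button_face (a point): Outer face of the round button, 14 mm across, on the grip's -y side, 50 mm ahead (+x) of the grip's middle, at axis height. It stands 5 mm proud (33 mm across grip and button) and goes in along +y until flush: squeeze it between the fingers, one on the button, one on the grip's other side. Spring 3 N at first, 6 N flush.
- pole_button (a joint): How far the button is pressed in, m: 0 out, 0.005 flush. The latch lets go from about 0.0036. Let go, the button springs back by itself where a notch of the tube lies under its pin (short, first stop, second stop); elsewhere it stays in until the pin drops into the next notch.
- pole_tube (a joint): How far the tube is drawn out of the grip, m: 0 short (start), 0.050 first stop, 0.100 second stop and end of travel. With the button held in it slides freely past the first stop against about 3 N of friction; with the button out at a stop it is locked, with 1 mm of play.
- camera_plate (a point): Centre of the outer face of the round camera plate on the end of the tube, 44 mm across, 9 mm thick; 132 mm ahead (+x) of the grip's middle when short, 232 mm at the second stop. The tube is 14 mm thick. At the start the plate's inner face stands 1 to 5 mm behind the fork.
- camera: Bystander: compact black camera standing on the bench, 60 x 105 x 71 mm with a lens 30 mm long on its -x side, origin at its underside.
- thread_cone: Bystander: upright cone of sewing thread, 57 mm across, 118 mm high, origin at its underside.
- bead_jar: Bystander: clear jar of beads with a screw cap, 43 mm across, 60 mm high, origin at its underside.
Things that resemble listed ones, but are neither listed nor needed, are in the scene too. There is more than one size of the pole; the job needs the larger.

How it is judged:
On the way, in this order (a step that is already met when the one before it is completed fails the run):
1. the button is squeezed in while the pole is still short in its rest (value of joint pole_button above 0.0036 m and value of joint pole_tube below 0.01 m and height (world z) of pole below 0.075 m), for 0.05 s.
2. the pole is out at its second stop with the button sprung back out, still lying in its rest (value of joint pole_tube above 0.097 m and value of joint pole_button below 0.0015 m and height (world z) of each of pole, camera_plate below 0.08 m), for 0.2 s.
At the end, for the whole second after the job is handed in: Held by the fingers (over 3 N), off the rest, still: tube out over 97 mm, button in by under 1.5 mm, grip middle and camera plate over 100 mm above the bench, level to 15 degrees, rolled under 20 degrees. It lay locked in the rest before the lift. Bystanders moved under 20 mm (value of joint pole_tube above 0.097 m and value of joint pole_button below 0.0015 m and height (world z) of each of pole, camera_plate above 0.1 m and angle between pole's own x axis and vertical between 1.31 and 1.83 rad and angle between pole's own z axis and vertical below 0.35 rad and contact force between the fingers and pole above 3 N and contact force between pole and rest below 0.1 N and linear speed of pole below 0.03 m/s); the arm keeps its last pose, push and grip.
It fails at once if the camera is disturbed (distance of camera from where it was at the start of the episode above 0.02 m).
It fails at once if the thread cone is disturbed (distance of thread_cone from where it was at the start of the episode above 0.02 m).
It fails at once if the bead jar is disturbed (distance of bead_jar from where it was at the start of the episode above 0.02 m).
It also fails if it takes over 40 s, if anything falls off the work surface, if the arm or the gripper's body presses on something with over 40 N, if the wrist force passes 120 N, or if a joint passes its speed limit or range.

### The arm

A 6-joint arm with a two-finger parallel gripper is mounted at the origin on the work surface. World frame = base frame: x ahead of the robot, y to its left, z up, the work surface at z = 0. Lengths are in m, angles in rad, forces in N, time in s.
With the tool pointing down it reaches from about 0.375 to 0.925 m from the base axis. Payload 5.7 kg.
Tool frame: the origin (TCP) lies midway between the tips of the shut fingers; the grasp point (between the pads) lies 19 mm behind it; z points along the fingers, y is the direction in which the jaws open and shut (so a half turn about z gives the same grasp; the last joint's range is limited). The gripper opens to 85 mm and grips with 20 to 120 N. Pads are 22 mm wide; open, the fingers measure 114 mm over their backs; the gripper's body (76 mm by 85 mm) begins 54 mm behind the grasp point. The pads swing forward as they close: fully open they stand 13 mm farther back than shut.
Start: joints at [-1.271, 0.359, 1.51, -0, 1.272, -0.115], TCP at [0.242, -0.549, 0.231] pointing down, gripper open.
Joint ranges: [-2.97, 2.97], [-1.01, 2.36], [0.21, 2.38], [-0.96, 4.11], [0.2, 2.71], [-2.98, 2.98]. Speed limits (rad/s): [2.39, 2.39, 3.14, 3.14, 3.14, 3.14].

### API

Orientations are given as a unit quaternion [x, y, z, w].
In Python, from workcell import robot gives the robot as it stands.
- The arm moves only by the tool servo_tool, never from a script. Its argument "rows" is one flat list of numbers, 4 for each row, row after row: the shift along the tool's x, y, z in mm, then the turn about the tool's z in rad. In form: [x, y, z, roll, x, y, z, roll, ...]. A call has 1 to 12 rows; each row is the pose to reach, as a shift and turn from the pose commanded when the call began, along the tool's axes at that moment; what a row does not reach only later rows make up. A row lasts 1/8 s, in which the tool goes at most 62.5 mm and 10.7 degrees, less where a joint would pass 70% of its speed; a pose out of reach is approached as far as the arm can. A call with a gripper value outside its range is refused whole. "grip" is the closure, from 0 (fully open) to 1 (shut), set as the call begins (left out, the last holds). The fingers move at their own pace and stop on an object; "squeeze" is the grip in N (left out, the last holds). Time passes only in rows, so rows that repeat a pose let the fingers close. It gives the time, the measured TCP pose, the force and the opening at its end, in the units of the state.
- robot.get_obs(): the state, without advancing time (a new reading comes with each control period).
- robot.capture(name): name is "scene" or "top" or "wrist"; returns a dict with "frame" (420x560x3 uint8, red, green, blue), "intrinsics" (3x3 intrinsics, pixels), "cam_to_world" (4x4, takes a point from camera to world coordinates); the wrist camera has in their place "tool_from_camera" (4x4, takes a point from camera to tool coordinates, whose origin is the TCP and whose axes are the flange's). Camera axes: x right, y up, looking along -z (the intrinsics and any distortion apply to the point x, -y, -z); pixel columns grow to the right and rows downward; lengths in m; the calibration is good to about 2 mm. A picture is of the moment at which its call begins: read the wrist's pose just before it. There is no depth.
- robot.sign_off(): hands the job in, once; it reports no verdict.
Trained networks look in the newest picture that a camera, given by its name, has taken for a name from the list of things; names that differ only in an ending like _2 or _b are one class to them, and where a whole thing is asked for, a point or a joint stands for the part that bears it (a point fixed in the world has none). Each returns a list of dicts, best first, with "conf" (0 to 1); they miss things now and then, are a little off and sometimes report something else, mostly with a low value. They report only what shows in the picture. A call takes as long as a camera call. They do not tell look-alikes from the thing itself.
- robot.regions_of(label, camera): "pixels" (420x560 bool, what is visible of it).
- robot.mark_of(label, camera): "centre" ([x, y, z] in m, in world coordinates, good to about 4 mm: a listed point, or the origin of a listed thing).
The state is a dict: "time": time; "joints": joint angles; "qvel": joint speeds; "effort": joint torques, N m; "ee_pos": TCP position; "ee_rot": TCP orientation; "force": force on the tool from outside, world axes, zero at the start; "wrist_torque": the same for the moment, N m; "gripper_width": finger opening in m.
Only numpy, scipy, OpenCV 4.12 (cv2) and the standard library are available. Lean on these libraries where they do the work, as an engineer would, in place of code of your own. Each camera call takes 0.05 s, during which the arm holds its last target.

## Working session

There is one attempt and no reset: what is moved stays moved. The work goes in short steps, Python scripts to look and compute and a tool call to move; the robot and the scene stay as the last step left them, time stands still between calls to the robot, and variables do not carry over. Pictures are saved under pics/ and viewed, and the job is handed in when it is done.

Besides the shell and the picture viewer there is one more tool, called after "Emit:" as a command line: name --argument value ..., lists and objects as JSON in quotes. servo_tool: Moves the arm, as the interface text tells. Its arguments: {"type":"object","properties":{"rows":{"type":"array"},"grip":{"type":"number"},"squeeze":{"type":"number"}},"required":["rows"]}

```bash
ls; mkdir -p pics; python3 - <<'E'
from workcell import robot
import cv2
o=robot.get_obs(); print({k:(v if not hasattr(v,'round') else v) for k,v in o.items()})
for n in ("scene","top"):
    c=robot.capture(n); cv2.imwrite(f"pics/{n}0.png",c["frame"][:,:,::-1])
    for l in ("pole","rest","rest_fork","button_face","camera_plate","camera","thread_cone","bead_jar"):
        try:
            for d in robot.mark_of(l,n): print(n,l,[round(float(x),4) for x in d["centre"]],round(d["conf"],2))
        except Exception as e: print(l,e)
E
```

```text
pics
{'time': 0.0, 'joints': array([-1.27110075e+00,  3.59507078e-01,  1.51144065e+00,  4.70688353e-07,
        1.27249700e+00, -1.15086054e-01]), 'qvel': array([ 0.00150498, -0.00147183,  0.00114198,  0.00140306, -0.00052624,
       -0.00173059]), 'effort': array([-1.52974328e-03, -5.27619052e+01, -2.78616679e+01, -7.65615587e-04,
        1.31898877e-02,  1.00177008e-06]), 'ee_pos': array([ 0.24159192, -0.54846553,  0.23044922]), 'ee_rot': array([ 9.78571090e-01,  2.05907173e-01, -8.51323046e-05, -9.22114875e-04]), 'force': array([-0.10733407,  0.03655126, -0.4200338 ]), 'wrist_torque': array([-0.00080561, -0.00550839, -0.01231342]), 'gripper_width': 0.08530699121112377}
scene pole [0.5451, -0.0075, 0.0612] 0.77
scene pole [0.3821, 0.0804, 0.0141] 0.68
scene rest [0.5503, 0.0004, 0.0052] 0.67
scene rest_fork [0.5513, 0.1075, 0.0585] 0.82
scene rest_fork [0.5633, 0.0407, 0.0614] 0.62
scene rest_fork [0.549, -0.0043, 0.0586] 0.5
scene button_face [0.565, 0.041, 0.0583] 0.47
scene camera_plate [0.5412, 0.1204, 0.0597] 0.55
scene camera_plate [0.5669, 0.0411, 0.0587] 0.42
scene camera_plate [0.287, 0.0431, 0.0191] 0.4
scene camera [0.5257, 0.3883, -0.0002] 0.9
scene thread_cone [0.7312, 0.1408, -0.003] 0.83
scene bead_jar [0.7324, -0.1563, 0.003] 0.96
top pole [0.3834, 0.0833, 0.0125] 0.92
top pole [0.5546, -0.0108, 0.0546] 0.89
top rest [0.5528, -0.0011, 0.0018] 0.91
top rest_fork [0.5445, 0.1048, 0.0572] 0.69
top camera_plate [0.5441, 0.122, 0.0619] 0.68
top camera_plate [0.2825, 0.0402, 0.0163] 0.46
top camera [0.5266, 0.3886, -0.0021] 0.78
top thread_cone [0.7343, 0.1488, 0.0005] 0.65
top bead_jar [0.7285, -0.1529, -0.0018] 0.73
```

View pics/scene0.png

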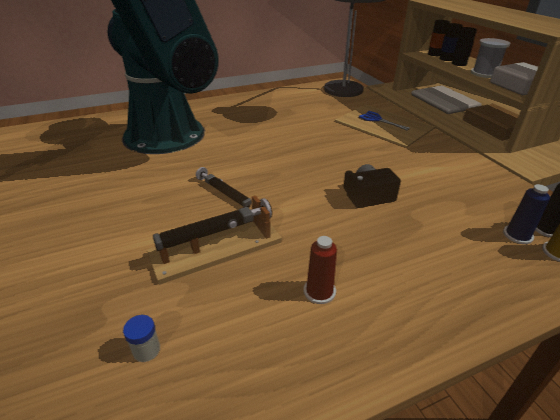

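View pics/top0.png

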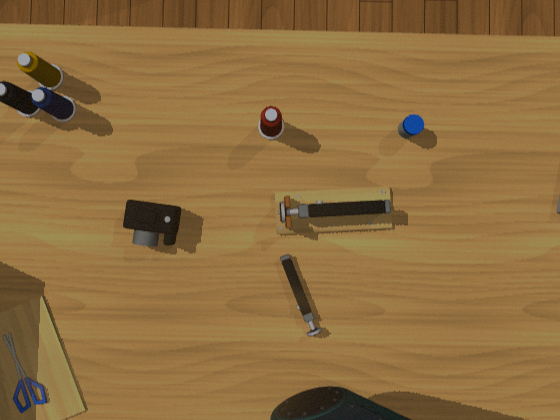

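The scene picture shows two poles. The large one lies in the wooden rest, from about (158,242) to (265,208), with its button at (233,225). The small one lies loose on the bench, from about (203,175) to (250,203). In the top view the large pole runs from (285,211) to (388,207) and the small one from (287,258) to (315,330). The one in the rest fits the description (larger, in the rest, plate behind the fork). I'll confirm this in a crop and measure its axis.

```bash
cat > h.py <<'E'
import numpy as np, cv2
from workcell import robot
def ray_plane(c,uv,z,T=None):
    K=np.array(c["intrinsics"]);T=np.array(c["cam_to_world"]) if T is None else T
    d=np.linalg.inv(K)@np.array([uv[0],uv[1],1.]); d=np.array([d[0],-d[1],-d[2]])
    d=T[:3,:3]@d; o=T[:3,3]; return o+d*(z-o[2])/d[2]
def proj(c,p,T=None):
    K=np.array(c["intrinsics"]);T=np.array(c["cam_to_world"]) if T is None else T
    q=T[:3,:3].T@(np.array(p)-T[:3,3]); u=K@np.array([q[0],-q[1],-q[2]]); return u[:2]/u[2]
def wristT(o,c):
    from scipy.spatial.transform import Rotation as R
    T=np.eye(4);T[:3,:3]=R.from_quat(o["ee_rot"]).as_matrix();T[:3,3]=o["ee_pos"]
    return T@np.array(c["tool_from_camera"])
E
python3 - <<'E'
from h import *
c=robot.capture("top"); f=c["frame"]
print([k for k in c], np.array(c["cam_to_world"]).round(3).tolist())
for r in robot.regions_of("pole","top")+robot.regions_of("rest","top"):
    m=r["pixels"]; ys,xs=np.nonzero(m); print(r["conf"],m.sum(),xs.min(),xs.max(),ys.min(),ys.max())
    print(cv2.minAreaRect(np.stack([xs,ys],1).astype(np.float32)))
cv2.imwrite("pics/top_crop.png",cv2.resize(f[180:345,265:405,::-1],None,fx=4.8,fy=3.6*4.8/3.6*0.75,interpolation=cv2.INTER_CUBIC))
g=f[180:245,265:405,::-1]; cv2.imwrite("pics/top_crop2.png",cv2.resize(g,None,fx=5.7,fy=5.7,interpolation=cv2.INTER_CUBIC))
s=robot.capture("scene")["frame"][160:285,140:300,::-1]; cv2.imwrite("pics/scene_crop.png",cv2.resize(s,None,fx=4.5,fy=4.5,interpolation=cv2.INTER_CUBIC))
E
```

```text
['frame', 'intrinsics', 'cam_to_world'] [[0.019, 0.999, -0.045, 0.518], [-1.0, 0.019, 0.013, 0.141], [0.013, 0.045, 0.999, 1.083], [0.0, 0.0, 0.0, 1.0]]
0.59 853 280 320 255 336
((299.535888671875, 295.1823425292969), (85.42967987060547, 13.362931251525879), 68.5522689819336)
0.55 1501 278 390 200 222
((334.02996826171875, 210.60731506347656), (20.07375144958496, 112.14823913574219), 88.45184326171875)
0.69 3272 275 391 187 234
((332.75384521484375, 210.06922912597656), (42.0462760925293, 115.5440444946289), 86.8201675415039)
```

View pics/top_crop2.png

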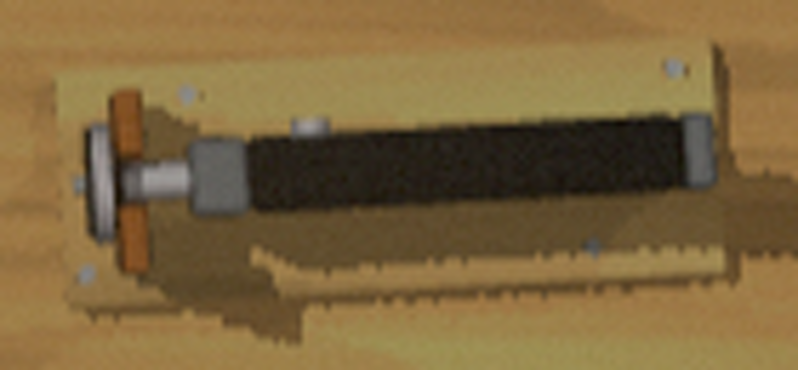

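View pics/scene_crop.png

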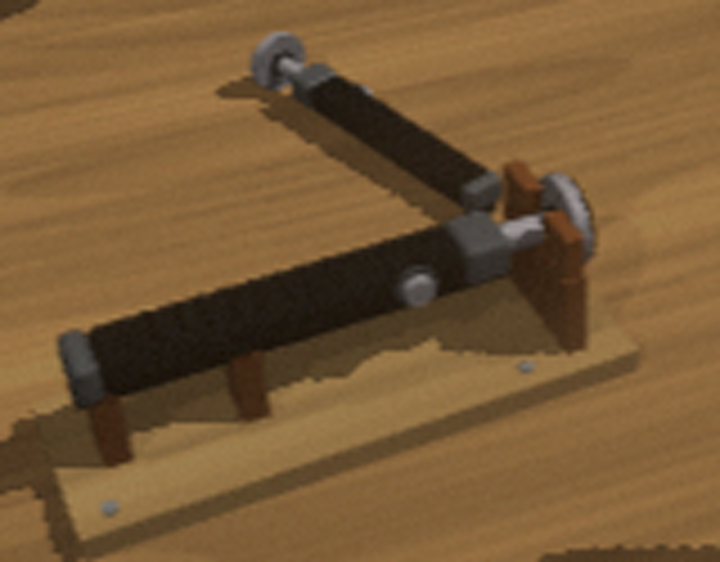

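The crops confirm it. The larger pole lies in the rest, with a round silver button on its far side (world +x) at top-crop (311,126) and the plate behind the fork at (98,183). Next I'll work out its axis.

```bash
python3 - <<'E'
from h import *
c=robot.capture("top")
P=lambda x,y:(265+(x+.5)/5.7-.5,180+(y+.5)/5.7-.5)
a=ray_plane(c,P(190,179),.070);b=ray_plane(c,P(714,149),.070)
print("front",a,"rear",b,"len",np.linalg.norm(a-b),"mid",(a+b)/2,"heading",np.arctan2(*(a-b)[[1,0]]))
print("axis via sides: ",[ray_plane(c,P(*p),z).round(4) for p,z in (((400,133),.07),((400,206),.07),((311,122),.06),((62,72),.012),((716,45),.012),((98,183),.06),((128,180),.076))])
E
```

```text
front [0.54424513 0.08451458 0.07      ] rear [ 0.55857705 -0.10346441  0.07      ] len 0.18852454674472105 mid [ 0.55141109 -0.00947491  0.07      ] heading 1.646891215368694
axis via sides:  [array([0.5622, 0.0095, 0.07  ]), array([0.536 , 0.0091, 0.07  ]), array([0.566 , 0.0405, 0.06  ]), array([0.5854, 0.1304, 0.012 ]), array([ 0.6005, -0.1179,  0.012 ]), array([0.5424, 0.1172, 0.06  ]), array([0.5433, 0.1069, 0.076 ])]
```

Emit:
servo_tool --rows '[40, -32, 2, -0.1, 85, -68, 5, -0.21, 130, -105, 8, -0.32, 180, -145, 10, -0.43, 230, -185, 13, -0.55, 280, -225, 16, -0.66, 330, -265, 19, -0.78, 380, -305, 22, -0.9, 430, -345, 25, -1.01, 475, -382, 28, -1.13, 517, -416, 30, -1.225, 517, -416, 30, -1.225]' --grip 0 --squeeze 30

```text
time: 2.65
ee_pos: [0.5489, 0.0436, 0.2012]
ee_rot: [0.68, 0.733, 0.001, 0.0]
force: [-0.9, -0.7, -0.4]
gripper_width: 0.0856
```

```bash
python3 - <<'E'
from h import *
o=robot.get_obs(); print(o["time"],o["ee_pos"],o["ee_rot"],2*np.arctan2(o["ee_rot"][1],o["ee_rot"][0]),o["joints"].round(3),o["force"])
c=robot.capture("wrist"); cv2.imwrite("pics/w1.png",c["frame"][:,:,::-1])
T=wristT(o,c)
for l in ("button_face","pole","rest_fork","camera_plate"):
    for d in robot.mark_of(l,"wrist"): print(l,np.array(d["centre"]).round(4),round(d["conf"],2), proj(c,d["centre"],T).round(0))
E
```

```text
2.65 [0.54894121 0.04357948 0.20123919] [6.80273636e-01 7.32957750e-01 8.39435012e-04 1.07770938e-04] 1.645320185910851 [-4.700e-02  3.180e-01  1.656e+00  1.000e-03  1.167e+00 -1.220e-01] [-0.89221802 -0.70898617 -0.43261883]
button_face [0.5682 0.0363 0.058 ] 0.56 [302. 205.]
button_face [0.3402 0.0762 0.0128] 0.56 [ 57. 132.]
pole [ 0.5538 -0.0068  0.0605] 0.97 [281. 252.]
pole [0.3801 0.0809 0.0129] 0.6 [100. 130.]
pole [0.5397 0.1005 0.061 ] 0.31 [273. 125.]
rest_fork [0.5404 0.1009 0.0603] 0.76 [274. 125.]
camera_plate [0.5389 0.1249 0.0627] 0.84 [275.  93.]
camera_plate [7.290e-01 1.445e-01 1.000e-04] 0.16 [481.  88.]
```

View pics/w1.png

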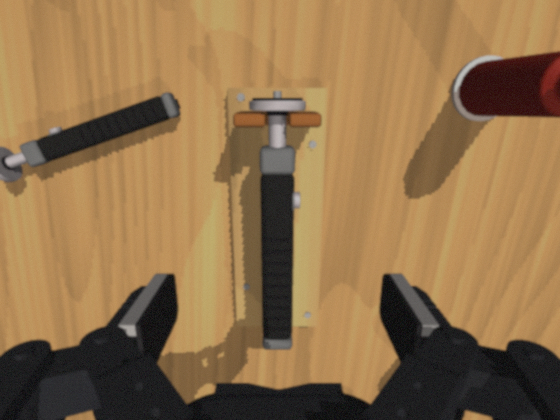

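The wrist view shows the pole centred between the jaws and nearly parallel to tool x. The front collar is at (278,149), the rear at (277,347) and the button at (296,201). I'll measure it from this view.

```bash
python3 - <<'E'
from h import *
o=robot.get_obs(); c=robot.capture("wrist"); T=wristT(o,c)
f=c["frame"][:,:,::-1]; cv2.imwrite("pics/w1c.png",cv2.resize(f[80:355,220:340],None,fx=2.18*2,fy=2.18,interpolation=cv2.INTER_CUBIC))
a=ray_plane(c,(277.5,148),.070,T);b=ray_plane(c,(277.5,348),.070,T)
print("front",a,"rear",b,"len",np.linalg.norm(a-b),"mid",(a+b)/2,"heading",np.arctan2(*(a-b)[[1,0]]))
for n,p,z in (("btn",(299,201),.06),("plate outer",(278,99),.07),("fork mid",(277,119),.076),("L",(262,200),.07),("R",(293,200),.07)): print(n,ray_plane(c,p,z,T).round(4))
# tool axis projection at grasp height
E
```

```text
front [0.54193458 0.07931202 0.07      ] rear [ 0.55431628 -0.10585461  0.07      ] len 0.18558013713792842 mid [ 0.54812543 -0.01327129  0.07      ] heading 1.6375647942331044
btn [0.563  0.0351 0.06  ]
plate outer [0.5399 0.1154 0.07  ]
fork mid [0.5401 0.1013 0.076 ]
L [0.5322 0.0367 0.07  ]
R [0.5573 0.0384 0.07  ]
```

View pics/w1c.png

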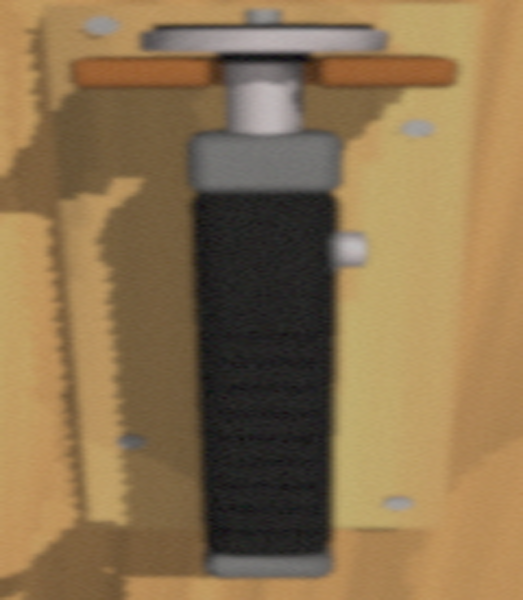

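```bash
python3 - <<'E'
from h import *
o=robot.get_obs(); print(o["ee_pos"]); c=robot.capture("wrist"); T=wristT(o,c); f=c["frame"]
# bright button columns: print gray profile along col 297 and along col 277
g=f.astype(int)
print("btn col297 rows185-215",[tuple(g[r,297]) for r in range(186,214,2)])
print("axis col 277", [(r,int(g[r,277].mean())) for r in list(range(90,180,2))+list(range(330,360,2))])
print("row 230", [(x,int(g[230,x].mean())) for x in range(256,302,1)])
s=robot.capture("top")
def put(c,T,h,o0):
    h=np.array([np.cos(h),np.sin(h),0]); l=np.array([-h[1],h[0],0])
    o0=np.array(o0); z=np.array([0,0,1])
    P=[o0+x*h+y*l+.01*z for x,y in((.095,.014),(.095,-.014),(-.095,-.014),(-.095,.014))]+[o0+.05*h-.019*l, o0+.132*h]
    return np.array([proj(c,p,T) for p in P])
for nm,cc,TT,o0 in (("wrist",c,T,(.5495,-.0115,.06)),("top",s,None,(.5495,-.0115,.06))):
    im=cv2.resize(cc["frame"][:,:,::-1].copy(),None,fx=4,fy=4,interpolation=cv2.INTER_CUBIC)
    q=put(cc,TT,1.638,o0); print(nm,q.round(1).tolist())
    qq=((q+.5)*4).astype(int)
    cv2.polylines(im,[qq[:4]],True,(0,255,0),1)
    for p in qq[4:]: cv2.circle(im,tuple(int(v) for v in p),4,(0,0,255),-1)
    x0,y0=qq.min(0)-60;x1,y1=qq.max(0)+60
    k=im[max(y0,0):y1,max(x0,0):x1]; r=min(1,800/k.shape[1],600/k.shape[0]); cv2.imwrite(f"pics/ov_{nm}.png",cv2.resize(k,None,fx=r,fy=r))
E
```

```text
[0.54674887 0.03862613 0.20139852]
btn col297 rows185-215 [(np.int64(107), np.int64(98), np.int64(88)), (np.int64(119), np.int64(114), np.int64(113)), (np.int64(135), np.int64(130), np.int64(129)), (np.int64(135), np.int64(133), np.int64(132)), (np.int64(132), np.int64(130), np.int64(127)), (np.int64(129), np.int64(127), np.int64(124)), (np.int64(121), np.int64(118), np.int64(117)), (np.int64(108), np.int64(105), np.int64(103)), (np.int64(110), np.int64(99), np.int64(87)), (np.int64(126), np.int64(105), np.int64(80)), (np.int64(128), np.int64(104), np.int64(69)), (np.int64(129), np.int64(105), np.int64(69)), (np.int64(131), np.int64(107), np.int64(71)), (np.int64(130), np.int64(105), np.int64(68))]
axis col 277 [(90, 88), (92, 73), (94, 157), (96, 173), (98, 176), (100, 175), (102, 157), (104, 77), (106, 25), (108, 65), (110, 111), (112, 114), (114, 116), (116, 119), (118, 155), (120, 163), (122, 164), (124, 164), (126, 164), (128, 165), (130, 165), (132, 164), (134, 166), (136, 162), (138, 164), (140, 144), (142, 101), (144, 108), (146, 116), (148, 115), (150, 115), (152, 113), (154
[... 344 characters left out ...]
57, 90), (258, 89), (259, 90), (260, 91), (261, 87), (262, 87), (263, 80), (264, 64), (265, 42), (266, 30), (267, 29), (268, 26), (269, 29), (270, 34), (271, 35), (272, 36), (273, 36), (274, 30), (275, 27), (276, 35), (277, 36), (278, 36), (279, 37), (280, 37), (281, 34), (282, 39), (283, 36), (284, 36), (285, 38), (286, 35), (287, 35), (288, 40), (289, 36), (290, 36), (291, 36), (292, 34), (293, 36), (294, 37), (295, 43), (296, 73), (297, 115), (298, 142), (299, 154), (300, 156), (301, 156)]
wrist [[261.0, 142.8], [297.3, 142.8], [294.0, 348.4], [264.1, 348.3], [301.8, 195.8], [279.2, 92.4]]
top [[298.9, 218.4], [298.2, 204.7], [390.8, 200.2], [391.6, 213.9], [319.5, 201.4], [280.3, 212.5]]
```

View pics/ov_wrist.png

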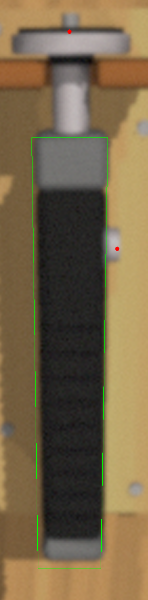

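View pics/ov_top.png

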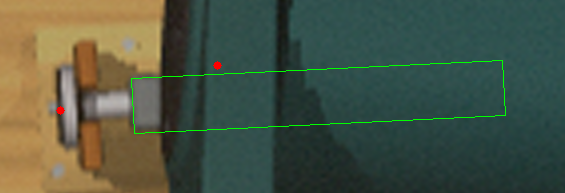

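The arm had still been settling. With the settled pose, the model outline matches the wrist image to about 1 mm: button at row 195, measured 194. The grip middle is at about (0.5505, -0.0105) with heading 1.638. The TCP is already above the button, so I'll go straight down.

Emit:
servo_tool --rows '[0, 0, 35, 0, 0, 0, 75, 0, 1, 0, 115, 0, 1, 0, 145, 0, 1, 0, 162, 0, 1, 0, 163, 0, 1, 0, 163, 0, 1, 0, 163, 0]' --grip 0

```text
time: 4.05
ee_pos: [0.5483, 0.0409, 0.0395]
ee_rot: [0.682, 0.731, 0.001, 0.001]
force: [-0.6, 0.6, -0.3]
gripper_width: 0.0854
```

```bash
python3 - <<'E'
from h import *
o=robot.get_obs(); print(o["time"],o["ee_pos"],2*np.arctan2(o["ee_rot"][1],o["ee_rot"][0]),o["force"])
c=robot.capture("wrist"); cv2.imwrite("pics/w2.png",c["frame"][:,:,::-1])
E
```

```text
4.05 [0.54829934 0.04091136 0.03952156] 1.639761737996464 [-0.56913595  0.57474749 -0.34911749]
```

View pics/w2.png

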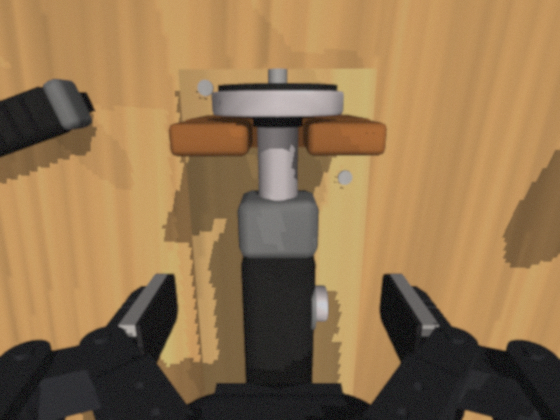

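Emit:
servo_tool --rows '[0, 0, 0, 0, 0, 0, 0, 0, 0, 0, 0, 0, 0, 0, 0, 0, 0, 0, 0, 0, 0, 0, 0, 0, 0, 0, 0, 0, 0, 0, 0, 0]' --grip 1 --squeeze 35

```text
time: 5.1
ee_pos: [0.548, 0.041, 0.0388]
ee_rot: [0.682, 0.731, 0.001, 0.0]
force: [1.4, 0.0, 5.6]
gripper_width: 0.0276
```

```bash
python3 - <<'E'
from h import *
o=robot.get_obs(); print(o["time"],o["ee_pos"],2*np.arctan2(o["ee_rot"][1],o["ee_rot"][0]),o["force"],o["wrist_torque"],o["gripper_width"])
c=robot.capture("wrist"); cv2.imwrite("pics/w3.png",c["frame"][:,:,::-1])
E
```

```text
5.1 [0.54798641 0.04101432 0.03876305] 1.639475144737646 [1.38431934 0.01728456 5.63971532] [ 0.04273708 -0.09687698 -0.17072071] 0.027637592385423137
```

View pics/w3.png

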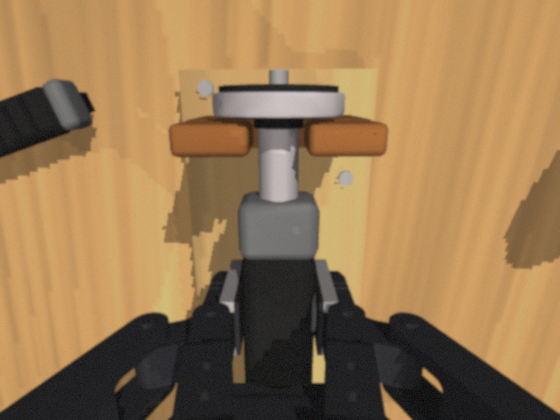

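The width is 27.6 mm, so the button is flush. Now I'll draw the grip back along -x.

Emit:
servo_tool --rows '[-3, 0, 0, 0, -10, 0, 0, 0, -19, 0, 0, 0, -28, 0, 0, 0, -37, 0, 0, 0, -46, 0, 0, 0, -55, 0, 0, 0, -64, 0, 0, 0, -73, 0, 0, 0, -82, 0, 0, 0, -90, 0, 0, 0, -95, 0, 0, 0]'

```text
time: 6.65
ee_pos: [0.5541, -0.0518, 0.0389]
ee_rot: [0.683, 0.731, 0.001, -0.001]
force: [2.1, 12.1, 9.2]
gripper_width: 0.0277
```

Emit:
servo_tool --rows '[-2, 0, 0, 0, -4, 0, 0, 0, -4, 0, 0, 0, -4, 0, 0, 0]'

```text
time: 7.15
ee_pos: [0.5544, -0.0557, 0.0389]
ee_rot: [0.683, 0.731, 0.001, -0.001]
force: [1.4, 10.1, 9.0]
gripper_width: 0.0278
```

```bash
python3 - <<'E'
from h import *
o=robot.get_obs(); print(o["time"],o["ee_pos"],2*np.arctan2(o["ee_rot"][1],o["ee_rot"][0]),o["force"],o["wrist_torque"],o["gripper_width"])
c=robot.capture("wrist"); cv2.imwrite("pics/w4.png",c["frame"][:,:,::-1])
E
```

```text
7.15 [ 0.55443943 -0.05570489  0.03886963] 1.6389030457078175 [ 1.4149304 10.0768675  8.9510708] [ 1.4599181  -0.16830164  0.00262533] 0.027841546919989073
```

View pics/w4.png

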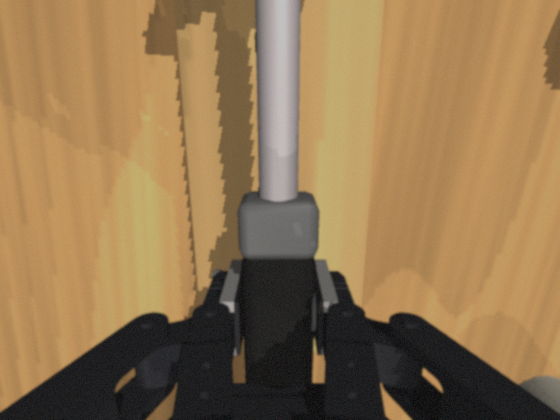

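The tube is sliding out and the grip has not slipped in the fingers (collar still at rows 193-255). It has travelled 97 mm, so I'll approach the end stop in small steps.

Emit:
servo_tool --rows '[-2, 0, 0, 0, -4, 0, 0, 0, -5, 0, 0, 0, -5, 0, 0, 0]'

```text
time: 7.7
ee_pos: [0.5548, -0.0605, 0.0389]
ee_rot: [0.683, 0.731, 0.001, -0.001]
force: [0.7, 11.4, 9.3]
gripper_width: 0.0276
```

Emit:
servo_tool --rows '[-1, 0, 0, 0, -2, 0, 0, 0, -2, 0, 0, 0]'

```text
time: 8.07
ee_pos: [0.5548, -0.0612, 0.0388]
ee_rot: [0.683, 0.731, 0.002, -0.001]
force: [1.6, 16.2, 9.5]
gripper_width: 0.0279
```

Emit:
servo_tool --rows '[-1, 0, 0, 0, -2, 0, 0, 0, -2, 0, 0, 0]'

```text
time: 8.45
ee_pos: [0.5548, -0.0614, 0.0388]
ee_rot: [0.683, 0.73, 0.003, -0.002]
force: [2.8, 24.5, 10.1]
gripper_width: 0.0276
```

```bash
python3 - <<'E'
from h import *
o=robot.get_obs(); print(o["time"],o["ee_pos"],o["force"],o["gripper_width"])
for n in("wrist","scene"):
    c=robot.capture(n); cv2.imwrite(f"pics/{n}5.png",c["frame"][:,:,::-1])
E
```

```text
8.45 [ 0.55477564 -0.06137872  0.03879345] [ 2.7770268  24.46029072 10.11965279] 0.027569857425469458
```

View pics/wrist5.png

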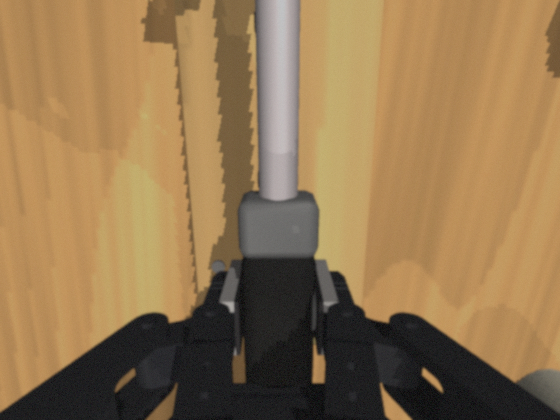

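View pics/scene5.png

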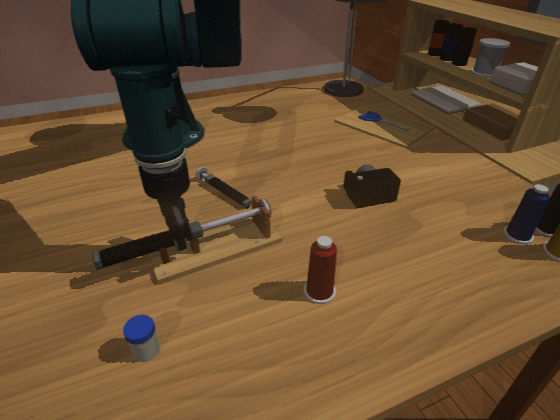

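The end stop was reached at 102.6 mm of travel: force rose to 24 N with no further motion. I'll ease the tension and open the fingers.

Emit:
servo_tool --rows '[2, 0, 0, 0, 2, 0, 0, 0]'

```text
time: 8.8
ee_pos: [0.5548, -0.0614, 0.0388]
ee_rot: [0.683, 0.731, 0.002, -0.001]
force: [3.3, 15.2, 8.3]
gripper_width: 0.0279
```

Emit:
servo_tool --rows '[0, 0, 0, 0, 0, 0, 0, 0, 0, 0, 0, 0, 0, 0, 0, 0, 0, 0, 0, 0, 0, 0, 0, 0]' --grip 0

```text
time: 9.55
ee_pos: [0.5545, -0.0648, 0.0383]
ee_rot: [0.682, 0.731, -0.0, -0.0]
force: [-0.4, -0.4, 0.2]
gripper_width: 0.0857
```

```bash
python3 - <<'E'
from h import *
o=robot.get_obs(); print(o["time"],o["ee_pos"],o["force"],o["gripper_width"])
for n in("wrist","scene"):
    c=robot.capture(n); f=c["frame"][:,:,::-1]
    if n=="scene": f=cv2.resize(f[160:290,80:300],None,fx=3.6,fy=3.6,interpolation=cv2.INTER_CUBIC)
    cv2.imwrite(f"pics/{n}6.png",f)
E
```

```text
9.55 [ 0.55448802 -0.06484589  0.03826301] [-0.37639661 -0.40470591  0.23391131] 0.08566212873544699
```

View pics/wrist6.png

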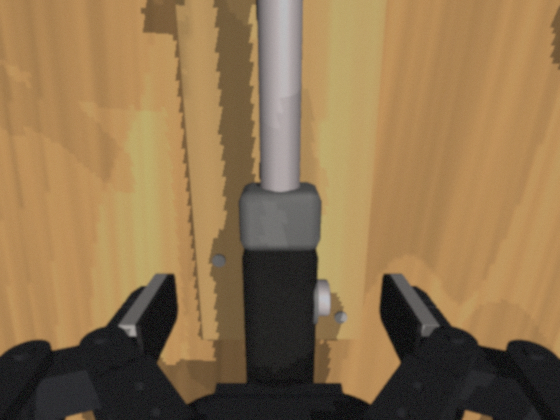

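View pics/scene6.png

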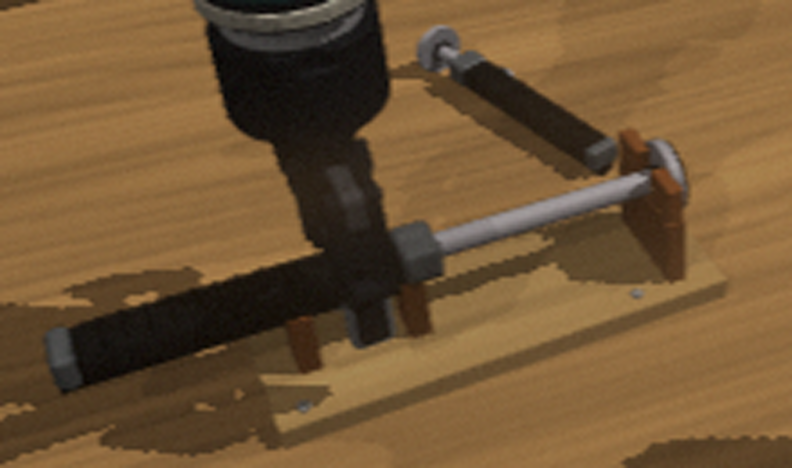

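The button has sprung back out, at (319,298) in the wrist picture and as proud as at the start, and the pole still lies in the rest. I'll regrasp on the rubber behind the button, because the grip is stepped at the front collar. First I'll check the button's position.

```bash
python3 - <<'E'
from h import *
o=robot.get_obs(); c=robot.capture("wrist"); T=wristT(o,c); print(o["time"],o["ee_pos"])
g=c["frame"].astype(int).mean(2)
print([(r,int(g[r,322])) for r in range(270,330,3)])
print("btn",ray_plane(c,(322,298),.06,T).round(4),"collar front",ray_plane(c,(280,184),.07,T).round(4),"grip start",ray_plane(c,(280,250),.07,T).round(4))
print(proj(c,(.5710,-.062,.06),T), [ (x,int(g[340,x])) for x in list(range(236,252,2))+list(range(308,324,2))])
print([ray_plane(c,(x,340),.07,T).round(4) for x in (245,315)])
for l in("button_face","camera_plate"):
  for n in("wrist","scene"):
    if n=="scene": robot.capture("scene")
    for d in robot.mark_of(l,n): print(l,n,np.array(d["centre"]).round(4),round(d["conf"],2))
E
```

```text
9.65 [ 0.55449152 -0.06479682  0.03830614]
[(270, 155), (273, 155), (276, 153), (279, 114), (282, 108), (285, 130), (288, 147), (291, 165), (294, 182), (297, 189), (300, 188), (303, 182), (306, 179), (309, 166), (312, 148), (315, 113), (318, 107), (321, 106), (324, 103), (327, 106)]
btn [ 0.5701 -0.061   0.06  ] collar front [ 0.5503 -0.0144  0.07  ] grip start [ 0.5519 -0.0374  0.07  ]
[324.11647554 300.37837993] [(236, 79), (238, 82), (240, 81), (242, 80), (244, 70), (246, 29), (248, 23), (250, 29), (308, 36), (310, 30), (312, 32), (314, 47), (316, 86), (318, 94), (320, 111), (322, 120)]
[array([ 0.5415, -0.0747,  0.07  ]), array([ 0.5675, -0.0729,  0.07  ])]
button_face wrist [ 0.5735 -0.0603  0.059 ] 0.82
camera_plate scene [0.5397 0.1188 0.0561] 0.64
camera_plate scene [0.2852 0.0408 0.0211] 0.56
camera_plate scene [ 0.5276  0.3884 -0.0008] 0.29
camera_plate scene [ 0.7316 -0.1552  0.0028] 0.17
```

Emit:
servo_tool --rows '[-8, 0, 0, 0, -17, 0, 0, 0, -24, 0, 0, 0, -24, 0, 0, 0, -24, 0, 0, 0]' --grip 0

```text
time: 10.62
ee_pos: [0.5561, -0.0887, 0.0383]
ee_rot: [0.682, 0.731, 0.0, -0.0]
force: [-0.4, 0.3, 0.5]
gripper_width: 0.0853
```

Emit:
servo_tool --rows '[0, 0, 0, 0, 0, 0, 0, 0, 0, 0, 0, 0, 0, 0, 0, 0, 0, 0, 0, 0, 0, 0, 0, 0, 0, 0, 0, 0, 0, 0, 0, 0]' --grip 1 --squeeze 70

```text
time: 11.62
ee_pos: [0.5568, -0.0886, 0.0386]
ee_rot: [0.682, 0.731, 0.0, 0.0]
force: [1.9, 3.5, 4.0]
gripper_width: 0.0269
```

```bash
python3 - <<'E'
from h import *
o=robot.get_obs(); print(o["time"],o["ee_pos"],o["force"],o["wrist_torque"],o["gripper_width"])
c=robot.capture("wrist"); cv2.imwrite("pics/w7.png",c["frame"][:,:,::-1])
E
```

```text
11.625 [ 0.55675167 -0.08856082  0.03856745] [1.94321692 3.50351377 3.97131473] [ 0.58582748 -0.44031933  0.18261686] 0.02686037596881107
```

View pics/w7.png

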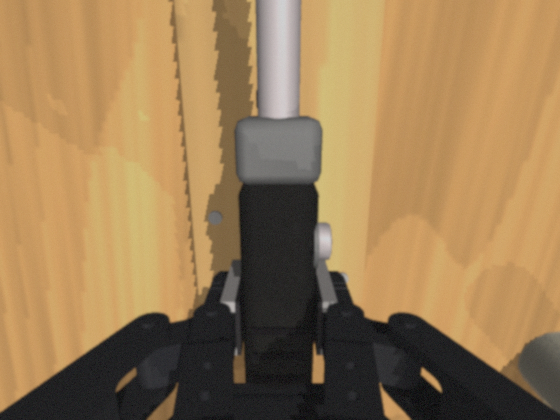

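The fingers hold the rubber behind the button, which is at (323,241), still out and clear of the pads. Now I'll ease it forward 8 mm, lifting a little only after that.

Emit:
servo_tool --rows '[2, 0, 0, 0, 4, 0, 0, 0, 6, 0, 0, 0, 8, 0, 0, 0, 8, 0, 0, 0, 8, 0, 0, 0]'

```text
time: 12.42
ee_pos: [0.5562, -0.0819, 0.0386]
ee_rot: [0.682, 0.731, -0.0, 0.001]
force: [1.8, -4.4, 5.1]
gripper_width: 0.0267
```

```bash
python3 - <<'E'
from h import *
o=robot.get_obs(); print(o["time"],o["ee_pos"],o["force"],o["wrist_torque"],o["gripper_width"])
c=robot.capture("wrist"); cv2.imwrite("pics/w8.png",c["frame"][:,:,::-1])
c=robot.capture("scene"); cv2.imwrite("pics/s8.png",cv2.resize(c["frame"][160:290,80:300,::-1],None,fx=3.6,fy=3.6,interpolation=cv2.INTER_CUBIC))
E
```

```text
12.425 [ 0.55617524 -0.08193134  0.03857086] [ 1.80587712 -4.4300924   5.06083221] [-0.72105428 -0.24488552  0.04682773] 0.026704965699633237
```

View pics/s8.png

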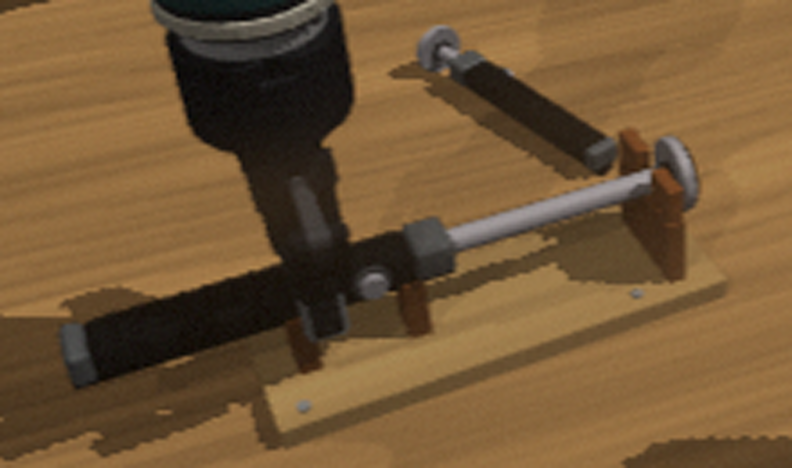

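The plate now stands clear of the fork at (678,172) and the button is out at (373,282), beside the finger but clear of it. Next I'll lift straight up.

Emit:
servo_tool --rows '[0, 0, -2, 0, 0, 0, -6, 0, 0, 0, -12, 0, 0, 0, -20, 0, 0, 0, -20, 0]'

```text
time: 13.15
ee_pos: [0.5554, -0.0806, 0.0589]
ee_rot: [0.682, 0.731, 0.0, 0.0]
force: [-0.7, -1.2, -2.5]
gripper_width: 0.0274
```

Emit:
servo_tool --rows '[0, 0, -5, 0, 0, 0, -14, 0, 0, 0, -24, 0, 0, 0, -34, 0, 0, 0, -44, 0, 0, 0, -54, 0, 0, 0, -61, 0, 0, 0, -64, 0, 0, 0, -64, 0, 0, 0, -64, 0, 0, 0, -64, 0]'

```text
time: 14.52
ee_pos: [0.5554, -0.0807, 0.1219]
ee_rot: [0.682, 0.731, -0.0, -0.0]
force: [0.6, 0.8, -2.7]
gripper_width: 0.0271
```

```bash
python3 - <<'E'
from h import *
o=robot.get_obs(); print(o["time"],o["ee_pos"],o["ee_rot"],o["force"],o["wrist_torque"],o["gripper_width"],o["qvel"].round(4))
c=robot.capture("wrist"); cv2.imwrite("pics/w9.png",c["frame"][:,:,::-1])
for n in ("scene","top"):
    c=robot.capture(n)
    for l in ("camera_plate","pole","button_face","camera","thread_cone","bead_jar"):
        for d in robot.mark_of(l,n)[:2]: print(n,l,np.array(d["centre"]).round(4),round(d["conf"],2))
    if n=="scene": cv2.imwrite("pics/s9.png",cv2.resize(c["frame"][100:290,60:320,::-1],None,fx=3,fy=3,interpolation=cv2.INTER_CUBIC))
E
```

```text
14.525 [ 0.55538155 -0.08066983  0.12194052] [ 6.82294497e-01  7.31077334e-01 -1.57182881e-04 -3.55617237e-04] [ 0.5500312   0.78308422 -2.70162481] [-0.03664661  0.02166906 -0.06012051] 0.02713780942236427 [-0.0003  0.0005 -0.0021  0.0003  0.0004  0.    ]
scene camera_plate [0.2862 0.0423 0.0181] 0.5
scene pole [0.3797 0.0827 0.0154] 0.97
scene pole [ 0.5552 -0.1007  0.1444] 0.89
scene button_face [ 0.5707 -0.0535  0.1408] 0.61
scene camera [ 5.289e-01  3.896e-01 -5.000e-04] 0.58
scene thread_cone [ 0.7281  0.1435 -0.0042] 0.63
scene bead_jar [ 0.7332 -0.1526  0.0014] 0.78
top camera_plate [0.5461 0.1269 0.1461] 0.8
top camera_plate [0.2849 0.04   0.0134] 0.71
top pole [0.3805 0.083  0.0124] 0.96
top button_face [ 0.5762 -0.054   0.1471] 0.34
top camera [ 0.5268  0.3907 -0.0045] 0.72
top thread_cone [7.304e-01 1.459e-01 7.000e-04] 0.66
top thread_cone [ 7.269e-01 -1.537e-01  7.000e-04] 0.63
top bead_jar [ 0.7295 -0.1503 -0.0013] 0.67
top bead_jar [ 0.5717 -0.0561  0.1448] 0.67
```

View pics/s9.png

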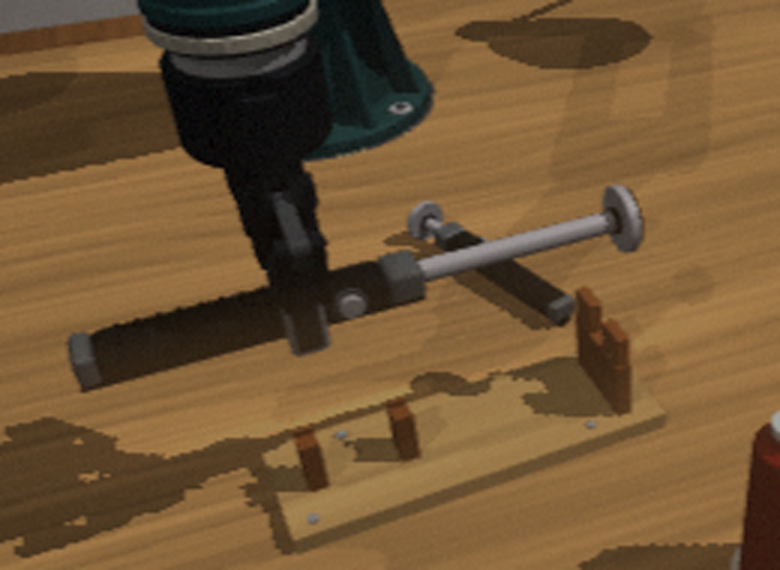

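View pics/w9.png

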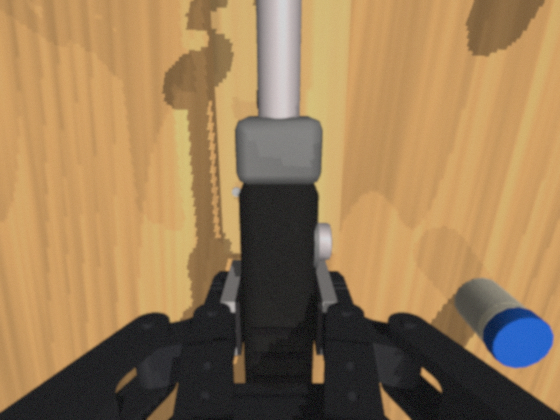

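The pole is held level about 8 cm up, with the grip middle at about z 0.144 and the plate at about z 0.146. They lie about 0.23 m apart, so the tube is fully out. The button is out at (323,241), the pole is clear of the rest, and the bystanders are where they stood.

```bash
python3 - <<'E'
from workcell import robot
print(robot.sign_off()); o=robot.get_obs(); print(o["time"],o["ee_pos"],o["gripper_width"],o["force"])
E
```

```text
the job is handed in; nothing more can be done
None
the job is handed in; nothing more can be done
```

The camera pole is fully extended, locked and held level about 8 cm up, clear of the rest. I handed the job in at about 14.7 s; hand-in gives no verdict.

**What I did:**
- I squeezed the larger pole's button flush; the fingers closed to 27.6 mm.
- I drew the grip back 102.6 mm to the end stop, where the force rose to 24 N and motion stopped.
- I let go, and the button sprang back out.
- I regrasped on the rubber behind the button at 70 N and eased the plate about 7 mm off the fork. I then lifted.

**Last checks:**
- **Height and level:** the grip middle is at about z 0.144 and the plate at about z 0.146.
- **Extension:** the plate is about 228 mm ahead of the grip middle (232 expected), within the networks' error of about 4 mm per point. The end stop and the sprung-out button agree with it being fully out.
- **Grip:** it held without slipping, with 2.7 N of weight on the wrist and the arm at rest.
- **Bystanders:** the camera, thread cone and bead jar were re-measured within about 6 mm of their first positions, which is within measurement error.

**Checks that disagreed:**
- My first wrist-camera measurement was 3–4 mm off because the arm was still settling. I repeated it from the settled pose.
- Some weaker network reports were wrong, such as the small pole's plate or a jar mark on the button. I discarded them after checking the pictures.

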